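Make up the night kit and the camp kit

ROBOT

A 6-joint arm with a two-finger parallel gripper is mounted at the origin on the work surface. World frame = base frame: x ahead of the robot, y to its left, z up, the work surface at z = 0. Lengths are in m, angles in rad, forces in N, time in s.
With the tool pointing down it reaches from about 0.425 to 1.125 m from the base axis. Payload 14.9 kg.
Tool frame: the origin (TCP) lies on the front face of the gripper's body, between the roots of the fingers; the fingertips stand 78 mm ahead of it and the grasp point (between the pads) lies 60 mm ahead of it (r.pinch_z is the distance from the TCP to the grasp point, in m); z points along the fingers, y is the line along which they close (so a half turn about z gives the same grasp; the last joint's range is limited). The gripper opens to 91 mm and grips with 3 to 60 N. Pads are 32 mm wide; open, the fingers measure 118 mm over their backs; the gripper's body (76 mm by 178 mm) begins 60 mm behind the grasp point.
Start: joints at [1.111, 0.379, 1.734, -0, 1.028, -0.033], TCP at [0.29, 0.637, 0.292] pointing down, gripper open.
Joint ranges: [-2.77, 2.77], [-0.74, 2.19], [0, 2.66], [-1.06, 4.2], [0.31, 2.87], [-3.08, 3.08]. Speed limits (rad/s): [1.89, 1.89, 2.39, 3.14, 3.14, 3.14].

INTERFACE

Orientations are given as a 3x3 rotation matrix whose columns are the frame's x, y, z axes.
In Python, from workcell import r gives the robot as it stands.
- The arm moves only by the tool arm_command, never from a script. Its argument "motion" is a list of rows, each an object of numbers: "dx", "dy", "dz": the shift along the world's x, y, z in units of 0.2 m (1.0 is 0.2 m); "rx", "ry", "rz": the turn, a rotation vector about the world's x, y, z in units of 30 degrees (1.0 is 30 degrees); "jaw": the closure, from -1 (fully open) to 1 (shut). A call has 1 to 8 rows; each row is the pose to reach, as a shift and turn from the pose commanded when the call began; what a row does not reach only later rows make up. A row lasts 1/10 s, in which the tool goes at most 50 mm and 8.59 degrees, less where a joint would pass 70% of its speed; a pose out of reach is approached as far as the arm can. A call with a number of a shift or a turn outside -1 to 1 is refused whole. A call with a gripper value outside its range is refused whole. The fingers move at their own pace and stop on an object; the grip force is fixed at half the most. Time passes only in rows, so rows that repeat a pose let the fingers close. It gives the time, the measured TCP pose, the force, the opening and the grip force at its end, in the units of the state.
- r.get_obs(): the state, without advancing time (a new reading comes with each control period).
- r.read_camera(name): name is "scene" or "top" or "wrist"; returns a dict with "frame" (480x640x3 uint8, red, green, blue), "fx", "fy", "cx", "cy" (pixels), "T" (4x4, takes a point from camera to world coordinates). Camera axes: x right, y down, z forward; pixel columns grow to the right and rows downward; lengths in m; the calibration is good to about 2 mm. The wrist camera is an equidistant fisheye: a pixel r from the principal point sees the ray r / f radians off the axis. A picture is of the moment at which its call begins. There is no depth.
- r.hand_in(): hands the job in; it is judged then, once.
Trained networks look in a picture, given as the dict that the camera call returned (one of the last four; its "shot" number tells which), for a name from the list of things; names that differ only in an ending like _2 or _b are one class to them, and where a whole thing is asked for, a point or a joint stands for the part that bears it (a point fixed in the world has none). Each returns a list of dicts, best first, with "conf" (0 to 1); they miss things now and then, are a little off and sometimes report something else, mostly with a low value. They report only what shows in the picture. A call takes as long as a camera call. They do not tell look-alikes from the thing itself.
- r.find_in(query, picture): "bbox" ([centre column, centre row, width, height] as shares, 0 to 1, of the picture: columns of its width, rows of its height, round what is visible of it).
- r.cut_out(query, picture): "region" (480x640 bool, what is visible of it) and "bbox" ([centre column, centre row, width, height] as shares, 0 to 1, of the picture: columns of its width, rows of its height, round what is visible of it).
The state is a dict: "clock": time; "q": joint angles; "joint_vel": joint speeds; "joint_torque": joint torques, N m; "position": TCP position; "tool_rot": TCP orientation; "contact_force": force on the tool from outside, world axes, zero at the start; "wrist_torque": the same for the moment, N m; "opening": finger opening in m; "finger_force": force on a finger pad.
Only numpy, scipy, OpenCV 4.12 (cv2) and the standard library are available. Lean on these libraries where they do the work, as an engineer would, in place of code of your own. Each camera call takes 0.05 s, during which the arm holds its last target. There are 200 camera calls.

TASK

Make up two kits from the gear on the shelf. In the blue tray, put the purple headlamp in the black padded compartment and the steel carabiner in the bare one; in the orange tray, put the white compass in the black padded compartment and the green cup in the bare one. Set each thing down without dropping it, flat on the compartment's floor and the same way up as it is now, and leave the red carabiner and the bamboo box where they are.

Things in the scene. Friction and masses are not known exactly. Their poses are not given: they have to be found in the camera images.
- headlamp: purple headlamp without its strap, a block 62 mm long (its x) by 42 mm wide (its y) on a slightly smaller black foot 4 mm high, 34 mm high over all; round black-rimmed lens (34 mm) on top, off-centre towards +x. Rests on its foot, lens up. Origin: centre of its underside; z up. About 90 g, the true mass varies.
- carabiner: steel (silver) locking carabiner lying flat: a closed loop of 11 mm round bar, 86 mm long (its x) by 51 mm wide (its y), 11 mm high, open in the middle, with a slightly thicker dark sleeve on the gate at +y. Origin: centre of the loop, at the underside; z up. About 180 g, the true mass varies.
- compass: white plastic compass lying flat, a plate 75 mm long (its x) by 45 mm wide (its y) and 12 mm thick, with a round dial (40 mm, dark face, red and white needle) that stands 4 mm higher, off-centre towards +x. Origin: centre of its underside; z up. About 50 g, the true mass varies.
- cup: green cup standing upright, open on top, round: 57 mm across at the foot, 60 mm at the rim, 65 mm high, wall 4 mm, firm. Origin: centre of its underside; z up. About 80 g, the true mass varies.
- red_carabiner: red locking carabiner lying flat: a closed loop of 11 mm round bar, 86 mm long (its x) by 51 mm wide (its y), 11 mm high, open in the middle, with a slightly thicker dark sleeve on the gate at +y. Origin: centre of the loop, at the underside; z up. Not part of any kit: leave it where it lies. About 90 g.
- bamboo_box: small bamboo box with closed lid (the lid does not come off), 70 mm (its x) by 55 mm (its y), 46 mm high, brass catch at -x. Origin: centre of its underside; z up. Loose, about 220 g. Not part of any kit: leave it where it stands.
- blue_tray: blue plastic tray, fixed, 232 (its x) x 118 mm (its y), walls 14 mm high, 4 thick. Origin: centre of underside; z up. A divider like the walls across its middle makes two compartments, each 110 x 110 mm inside, floor 3 mm above the origin: padded (flat black firm foam floor) centred at x = +58 mm, y = 0; bare (blue floor) at x = -58 mm, y = 0.
- orange_tray: orange plastic tray, fixed, 232 (its x) x 118 mm (its y), walls 14 mm high, 4 thick. Origin: centre of underside; z up. A divider like the walls across its middle makes two compartments, each 110 x 110 mm inside, floor 3 mm above the origin: padded (flat black firm foam floor) centred at x = -58 mm, y = 0; bare (orange floor) at x = +58 mm, y = 0.
Not all that is in view belongs to the job. Leave any pink or turquoise look-alike of the headlamp alone.

How it is judged:
By the outcome, as a careful person would: the job done as asked, in the order asked, and still so for the second after the job is handed in, with the robot touching nothing.
It also fails if it takes over 112 s, if anything falls off the work surface, if the arm or the gripper's body presses on something with over 40 N, if the wrist force passes 120 N, or if a joint passes its speed limit or range.

## Working session

There is one attempt and no reset: what is moved stays moved. The work goes in short steps, Python scripts to look and compute and a tool call to move; the robot and the scene stay as the last step left them, time stands still between calls to the robot, and variables do not carry over. Pictures are saved under pics/ and viewed, at most 14 in all, crops included, and the job is handed in when it is done.

Besides the shell and the picture viewer there is one more tool, called after ">>>" in YAML: its name, and indented under it one key for each argument. arm_command: Moves the arm, as the interface text tells. Its arguments: {"type":"object","properties":{"motion":{"type":"array"}},"required":["motion"]}

```bash
ls; mkdir -p pics
cat > h.py <<'E'
import numpy as np, cv2
from workcell import r
def snap(n,f):
    p=r.read_camera(n); cv2.imwrite('pics/'+f,p['frame'][:,:,::-1]); return p
def px2w(p,u,v,z,fish=False):
    x=(u-p['cx'])/p['fx']; y=(v-p['cy'])/p['fy']
    d=np.array([x,y,1.])
    if fish:
        t=np.hypot(x,y); d=np.array([x*np.sin(t)/max(t,1e-9),y*np.sin(t)/max(t,1e-9),np.cos(t)])
    T=np.array(p['T']); d=T[:3,:3]@d; o=T[:3,3]
    return o+d*(z-o[2])/d[2]
E
python3 - <<'E'
from h import *
p=snap('top','top1.png'); print(p['T'],p['fx'],p['cx'],p['cy'])
for n in ['headlamp','carabiner','compass','cup','bamboo_box','blue_tray','orange_tray']:
    for d in r.find_in(n,p)[:4]:
        b=d['bbox'];u,v=b[0]*640,b[1]*480
        print(n,round(d['conf'],2),np.round([u,v,b[2]*640,b[3]*480]),px2w(p,u,v,0.01).round(3))
s=snap('scene','scene1.png')
print(r.get_obs())
E
```

```text
pics
[[ 0.02517234 -0.9842705   0.17486549  0.34439646]
 [-0.9995866  -0.02721263 -0.00927944  0.00501165]
 [ 0.01389202 -0.17455961 -0.9845486   1.1790982 ]
 [ 0.          0.          0.          1.        ]] 602.0055024540354 309.3899999979857 236.8037489935522
headlamp 0.89 [317. 337.  36.  35.] [ 0.357 -0.025  0.01 ]
headlamp 0.82 [386. 355.  36.  32.] [ 0.328 -0.158  0.01 ]
headlamp 0.66 [159. 143.  33.  29.] [0.735 0.303 0.01 ]
headlamp 0.58 [271. 232.  24.  34.] [0.56 0.07 0.01]
carabiner 0.91 [350. 228.  30.  45.] [ 0.571 -0.086  0.01 ]
compass 0.64 [274. 171.  29.  44.] [0.685 0.068 0.01 ]
cup 0.68 [351. 175.  33.  36.] [ 0.681 -0.087  0.01 ]
bamboo_box 0.95 [353. 285.  35.  46.] [ 0.459 -0.094  0.01 ]
blue_tray 0.79 [165. 238.  64. 120.] [0.542 0.277 0.01 ]
blue_tray 0.29 [269. 284.  36.  46.] [0.456 0.071 0.01 ]
orange_tray 0.77 [436. 238.  74. 131.] [ 0.557 -0.257  0.01 ]
{'clock': 0.45, 'q': array([ 1.11071359e+00,  3.78964794e-01,  1.73421385e+00,  1.93644258e-05,
        1.02848385e+00, -3.32936973e-02]), 'joint_vel': array([ 9.61894846e-05,  3.35391962e-04, -1.75869071e-03, -1.43257592e-03,
        1.27008962e-03,  1.49874148e-03]), 'joint_torque': array([-1.69269053e-03, -7.63058710e+01, -4.34337044e+01,  6.49652118e-02,
        3.97647754e-02, -8.81585765e-05]), 'position': array([0.28976659, 0.63721715, 0.29217956]), 'tool_rot': array([[-9.10295477e-01,  4.13959106e-01, -4.58724069e-05],
       [ 4.13959109e-01,  9.10295476e-01, -5.52144200e-05],
       [ 1.89009325e-05, -6.92507375e-05, -9.99999997e-01]]), 'contact_force': array([-0.17230518, -0.30913264,  0.29647497]), 'wrist_torque': array([-0.0398379 , -0.02770381,  0.0221368 ]), 'finger_force': 0.0, 'opening': 0.09146361771935502}
```

View pics/top1.png

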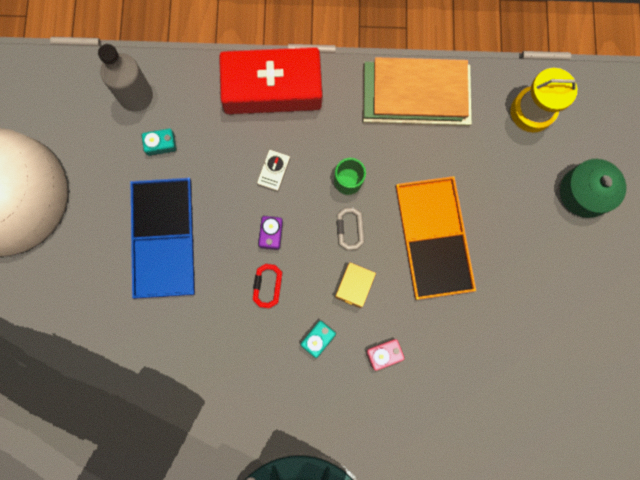

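View pics/scene1.png

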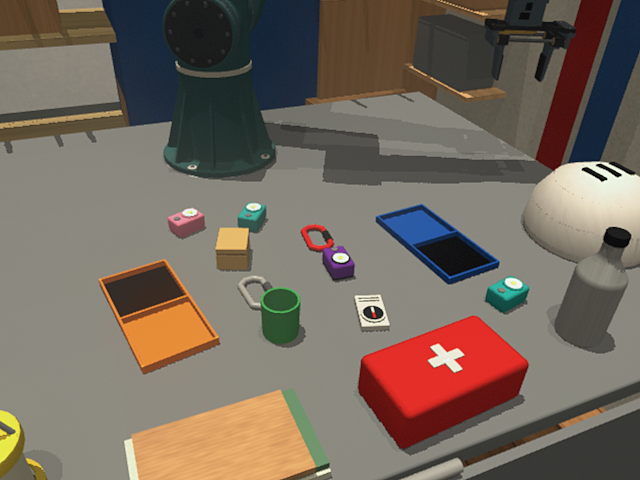

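The top view shows candidates for the headlamp: purple (271,232), turquoise (317,337) and (159,143), pink (386,355). By the description it is the purple one. For the carabiner there is steel (350,228) and red (268,286), and I take the steel one. The compass is at (274,171), the cup at (350,175), the blue tray at (162,238) with its padded half up (+x), and the orange tray at (436,238) with its padded half down. Next I get poses and a close crop.

```bash
cat > m.py <<'E'
from h import *
def seg(p,lo,hi,box,fish=False):
    hsv=cv2.cvtColor(p['frame'],cv2.COLOR_RGB2HSV)
    m=cv2.inRange(hsv,np.array(lo),np.array(hi)); k=np.zeros_like(m); u0,v0,u1,v1=box; k[v0:v1,u0:u1]=m[v0:v1,u0:u1]
    c=max(cv2.findContours(k,cv2.RETR_EXTERNAL,cv2.CHAIN_APPROX_NONE)[0],key=cv2.contourArea)
    return c.reshape(-1,2).astype(float)
def rect(p,c,z,fish=False):
    w=np.array([px2w(p,u,v,z,fish)[:2] for u,v in c])
    (cx,cy),(a,b),t=cv2.minAreaRect((w*1000).astype(np.float32))
    if a<b: t+=90;a,b=b,a
    return np.round([cx,cy,a,b,t%180],1)
E
python3 - <<'E'
from m import *
p=r.read_camera('top')
cv2.imwrite('pics/crop1.png',cv2.resize(p['frame'][140:320,225:385,::-1],None,fx=3.3,fy=3.3,interpolation=cv2.INTER_CUBIC))
for n,lo,hi,b,z in [('head',(125,70,40),(155,255,255),(250,205,295,260),.034),('blue',(105,150,40),(125,255,255),(120,170,205,305),.014),
  ('orange',(8,180,80),(22,255,255),(390,170,485,305),.014),('compass',(0,0,150),(180,60,255),(250,140,300,200),.012),('cup',(50,100,20),(80,255,255),(325,150,375,200),.065)]:
    try: print(n,rect(p,seg(p,lo,hi,b),z))
    except Exception as e: print(n,e)
for n,z in [('headlamp',.034),('carabiner',.006),('compass',.012),('blue_tray',.014),('orange_tray',.014)]:
    for d in r.cut_out(n,p):
        if d['conf']<.4: continue
        c=max(cv2.findContours(d['region'].astype(np.uint8),cv2.RETR_EXTERNAL,cv2.CHAIN_APPROX_NONE)[0],key=cv2.contourArea).reshape(-1,2)
        print('net',n,d['conf'].__round__(2),c.mean(0).round(),rect(p,c,z))
w=snap('wrist','w0.png');print(np.array(w['T']).round(3),w['fx'],w['cx'],w['cy'])
E
```

```text
head [554.8  70.4  63.1  41.9 176.3]
blue [543.3 283.5 231.7 118.2   5.2]
orange [ 558.6 -253.2  232.1  119.4    9.6]
compass [687.7  70.4  77.9  47.8 162.7]
cup [663.9 -80.3  69.6  57.7   1. ]
net headlamp 0.84 [318. 339.] [354.1 -27.4  62.   42.6 138.3]
net headlamp 0.81 [159. 141.] [731.6 297.6  64.5  49.6 101.6]
net headlamp 0.72 [385. 354.] [ 328.7 -152.9   65.    44.   111.4]
net headlamp 0.6 [270. 232.] [553.8  70.6  62.6  41.5 178.6]
net carabiner 0.87 [350. 228.] [573.  -86.2  85.   51.8   1.6]
net compass 0.89 [273. 171.] [684.9  68.9  78.3  50.3 162.3]
net blue_tray 0.68 [162. 238.] [542.8 282.7 236.5 122.9   5. ]
net orange_tray 0.9 [435. 237.] [ 559.  -252.8  234.8  123.6    9.4]
[[ 0.413  0.879  0.237  0.222]
 [ 0.911 -0.399 -0.108  0.667]
 [-0.001  0.26  -0.966  0.384]
 [ 0.     0.     0.     1.   ]] 371.64829954431775 317.9919859096064 239.75400775995047
```

View pics/crop1.png

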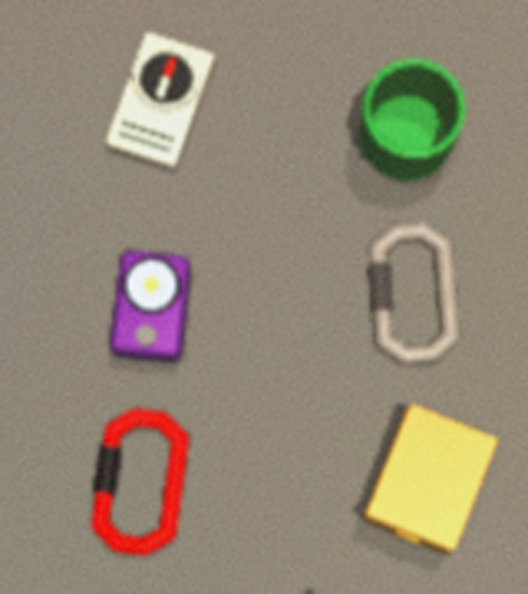

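The crop confirms the choices: the purple block with its lens up-image (towards +x), the steel loop with its sleeve at left, a white compass with its dial at +x and a green cup. Measured sizes match those given. Now to hover over the headlamp.

>>> arm_command:
  motion:
    - {"dy": -0.25, "rz": 0.1}
    - {"dy": -0.5, "rz": 0.2}
    - {"dy": -0.75, "rz": 0.4}
    - {"dx": 0.1, "dy": -1.0, "rz": 0.6}
    - {"dx": 0.2, "dy": -1.0, "rz": 0.7}

```text
validation failed for argument at $.mo...
```

>>> arm_command:
  motion:
    - {"dx": 0.15, "dy": -0.25}
    - {"dx": 0.3, "dy": -0.5}
    - {"dx": 0.45, "dy": -0.75}
    - {"dx": 0.6, "dy": -1.0, "dz": -0.1}
    - {"dx": 0.6, "dy": -1.0, "dz": -0.2}

```text
validation failed for argument at $.mo...
```

>>> arm_command:
  motion:
    - {"dx": 0.15, "dy": -0.25}
    - {"dx": 0.3, "dy": -0.5}
    - {"dx": 0.52, "dy": -0.75}
    - {"dx": 0.52, "dy": -0.83, "dz": -0.1}
    - {"dx": 0.52, "dy": -0.83, "dz": -0.2}
    - {"dx": 0.52, "dy": -0.83, "dz": -0.2}

```text
validation failed for argument at $.mo...
```

Run:
```python
from m import *
o=r.get_obs();print(o['clock'],o['position'].round(4),np.degrees(np.arctan2(o['tool_rot'][1,1],o['tool_rot'][0,1])),o['q'].round(2))
w=snap('wrist','w1.png')
hsv=(125,70,40),(155,255,255)
c=seg(w,*hsv,(0,0,640,480));print(c.mean(0),rect(w,c,.034,True))
for d in r.cut_out('carabiner',w)+r.cut_out('compass',w):
    c=max(cv2.findContours(d['region'].astype(np.uint8),cv2.RETR_EXTERNAL,cv2.CHAIN_APPROX_NONE)[0],key=cv2.contourArea).reshape(-1,2)
    print(d['conf'],c.mean(0),rect(w,c,.006,True))
```

```text
0.8 [0.2898 0.6372 0.2923] 65.5485808869262 [ 1.11  0.38  1.73 -0.    1.03 -0.03]Traceback (most recent call last):
  File "<stdin>", line 5, in <module>
  File "m.py", line 5, in seg
    c=max(cv2.findContours(k,cv2.RETR_EXTERNAL,cv2.CHAIN_APPROX_NONE)[0],key=cv2.contourArea)
ValueError: max() iterable argument is empty
```

View pics/w1.png

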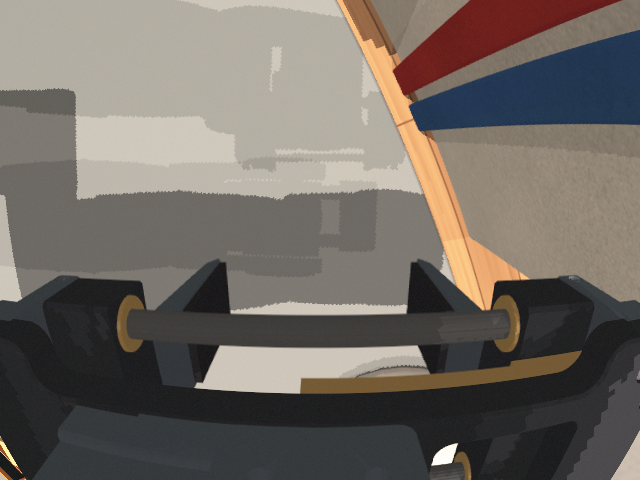

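The moves were refused, so the arm is still at the start. The wrist view shows only bare table and the fingers at (200,320) and (430,320). Rows probably need all seven numbers.

>>> arm_command:
  motion:
    - {"dx": 0, "dy": -0.25, "dz": 0, "rx": 0, "ry": 0, "rz": 0.1, "jaw": -1}
    - {"dx": 0, "dy": -0.5, "dz": 0, "rx": 0, "ry": 0, "rz": 0.2, "jaw": -1}
    - {"dx": 0, "dy": -0.75, "dz": 0, "rx": 0, "ry": 0, "rz": 0.4, "jaw": -1}
    - {"dx": 0.1, "dy": -1.0, "dz": 0, "rx": 0, "ry": 0, "rz": 0.6, "jaw": -1}
    - {"dx": 0.2, "dy": -1.0, "dz": 0, "rx": 0, "ry": 0, "rz": 0.7, "jaw": -1}

```text
clock: 1.35
position: [0.3291, 0.4332, 0.292]
tool_rot: [[-0.998, 0.057, -0.001], [0.057, 0.998, -0.001], [0.001, -0.001, -1.0]]
contact_force: [0.2, 1.8, 0.6]
opening: 0.0911
finger_force: 0.0
```

>>> arm_command:
  motion:
    - {"dx": 0.1, "dy": -0.25, "dz": 0, "rx": 0, "ry": 0, "rz": 0.1, "jaw": -1}
    - {"dx": 0.25, "dy": -0.5, "dz": 0, "rx": 0, "ry": 0, "rz": 0, "jaw": -1}
    - {"dx": 0.4, "dy": -0.75, "dz": 0, "rx": 0, "ry": 0, "rz": 0, "jaw": -1}
    - {"dx": 0.5, "dy": -1.0, "dz": 0, "rx": 0, "ry": 0, "rz": 0, "jaw": -1}
    - {"dx": 0.5, "dy": -1.0, "dz": 0, "rx": 0, "ry": 0, "rz": 0, "jaw": -1}

```text
clock: 1.85
position: [0.4308, 0.2344, 0.2924]
tool_rot: [[-0.998, 0.062, 0.001], [0.062, 0.998, -0.0], [-0.001, -0.0, -1.0]]
contact_force: [0.1, -0.5, 0.2]
opening: 0.0914
finger_force: 0.0
```

>>> arm_command:
  motion:
    - {"dx": 0.1, "dy": -0.25, "dz": 0, "rx": 0, "ry": 0, "rz": 0, "jaw": -1}
    - {"dx": 0.2, "dy": -0.5, "dz": 0, "rx": 0, "ry": 0, "rz": 0, "jaw": -1}
    - {"dx": 0.25, "dy": -0.75, "dz": 0, "rx": 0, "ry": 0, "rz": 0, "jaw": -1}
    - {"dx": 0.25, "dy": -0.82, "dz": -0.1, "rx": 0, "ry": 0, "rz": 0, "jaw": -1}
    - {"dx": 0.25, "dy": -0.82, "dz": -0.1, "rx": 0, "ry": 0, "rz": 0, "jaw": -1}

```text
clock: 2.35
position: [0.4792, 0.0708, 0.2707]
tool_rot: [[-0.998, 0.063, -0.002], [0.063, 0.998, -0.0], [0.002, -0.001, -1.0]]
contact_force: [-0.5, 0.7, -0.5]
opening: 0.0913
finger_force: 0.0
```

Run:
```python
from m import *
o=r.get_obs();print(o['clock'],o['position'].round(4),np.degrees(np.arctan2(o['tool_rot'][1,1],o['tool_rot'][0,1])),o['q'].round(2))
w=snap('wrist','w2.png')
c=seg(w,(125,70,40),(155,255,255),(0,0,640,480));print(c.mean(0),rect(w,c,.034,True))
for d in r.cut_out('carabiner',w)+r.cut_out('compass',w):
    c=max(cv2.findContours(d['region'].astype(np.uint8),cv2.RETR_EXTERNAL,cv2.CHAIN_APPROX_NONE)[0],key=cv2.contourArea).reshape(-1,2)
    print(d['conf'],c.mean(0),rect(w,c,.006,True))
```

```text
2.35 [0.4792 0.0708 0.2707] 86.36034098807153 [ 0.1   0.07  2.17 -0.    0.9  -1.41]
[322.89175258 289.23195876] [543.2  70.7  53.2  40.5 176.4]
0.71 [169.38461538 285.        ] [541.  -98.4  50.5  20.5 125.9]
0.67 [333.09090909 370.8989899 ] [657.6  77.7  48.1  25.5  79.8]
```

View pics/w2.png

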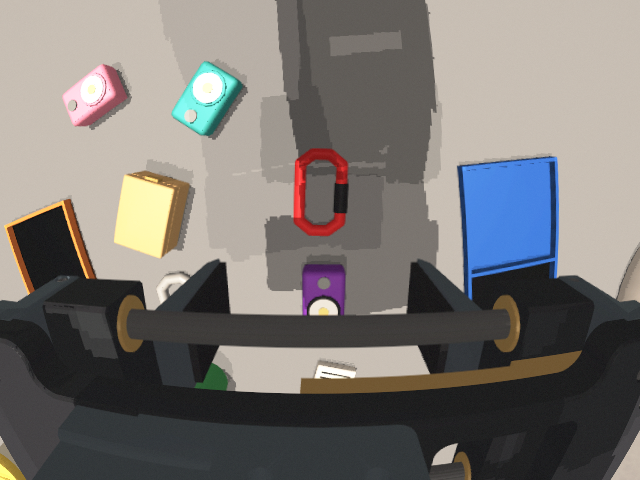

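The wrist view shows the purple headlamp at (323,289), between the fingers in y, with the red carabiner at (320,192) behind it. Lateral position and yaw agree with the top view.

>>> arm_command:
  motion:
    - {"dx": 0.2, "dy": 0, "dz": -0.1, "rx": 0, "ry": 0, "rz": 0, "jaw": -1}
    - {"dx": 0.375, "dy": 0, "dz": -0.2, "rx": 0, "ry": 0, "rz": 0, "jaw": -1}
    - {"dx": 0.375, "dy": 0, "dz": -0.4, "rx": 0, "ry": 0, "rz": 0, "jaw": -1}
    - {"dx": 0.375, "dy": 0, "dz": -0.5, "rx": 0, "ry": 0, "rz": 0, "jaw": -1}
    - {"dx": 0.375, "dy": 0, "dz": -0.5, "rx": 0, "ry": 0, "rz": 0, "jaw": -1}

```text
clock: 3.0
position: [0.5536, 0.0744, 0.1701]
tool_rot: [[-0.998, 0.059, -0.004], [0.059, 0.998, -0.0], [0.004, -0.001, -1.0]]
contact_force: [0.9, 0.2, 0.5]
opening: 0.0909
finger_force: 0.0
```

>>> arm_command:
  motion:
    - {"dx": 0, "dy": -0.02, "dz": -0.15, "rx": 0, "ry": 0, "rz": 0, "jaw": -1}
    - {"dx": 0, "dy": -0.02, "dz": -0.3, "rx": 0, "ry": 0, "rz": 0, "jaw": -1}
    - {"dx": 0, "dy": -0.02, "dz": -0.4, "rx": 0, "ry": 0, "rz": 0, "jaw": -1}
    - {"dx": 0, "dy": -0.02, "dz": -0.43, "rx": 0, "ry": 0, "rz": 0, "jaw": -1}
    - {"dx": 0, "dy": -0.02, "dz": -0.43, "rx": 0, "ry": 0, "rz": 0, "jaw": -1}
    - {"dx": 0, "dy": -0.02, "dz": -0.43, "rx": 0, "ry": 0, "rz": 0, "jaw": -1}

```text
clock: 3.6
position: [0.5557, 0.0696, 0.0878]
tool_rot: [[-0.998, 0.06, 0.002], [0.06, 0.998, 0.0], [-0.002, 0.0, -1.0]]
contact_force: [0.0, 0.7, 0.7]
opening: 0.0908
finger_force: 0.0
```

>>> arm_command:
  motion:
    - {"dx": 0, "dy": 0, "dz": 0, "rx": 0, "ry": 0, "rz": 0, "jaw": 1}
    - {"dx": 0, "dy": 0, "dz": 0, "rx": 0, "ry": 0, "rz": 0, "jaw": 1}
    - {"dx": 0, "dy": 0, "dz": 0, "rx": 0, "ry": 0, "rz": 0, "jaw": 1}
    - {"dx": 0, "dy": 0, "dz": 0, "rx": 0, "ry": 0, "rz": 0, "jaw": 1}
    - {"dx": 0, "dy": 0, "dz": 0, "rx": 0, "ry": 0, "rz": 0, "jaw": 1}
    - {"dx": 0, "dy": 0, "dz": 0, "rx": 0, "ry": 0, "rz": 0, "jaw": 1}
    - {"dx": 0, "dy": 0, "dz": 0, "rx": 0, "ry": 0, "rz": 0, "jaw": 1}
    - {"dx": 0, "dy": 0, "dz": 0, "rx": 0, "ry": 0, "rz": 0, "jaw": 1}

```text
clock: 4.4
position: [0.5548, 0.0692, 0.0862]
tool_rot: [[-0.998, 0.06, -0.0], [0.06, 0.998, -0.0], [0.0, -0.0, -1.0]]
contact_force: [-1.2, -0.2, 0.1]
opening: 0.0416
finger_force: 30.0
```

>>> arm_command:
  motion:
    - {"dx": 0, "dy": 0, "dz": 0.15, "rx": 0, "ry": 0, "rz": 0, "jaw": 1}
    - {"dx": 0, "dy": 0, "dz": 0.35, "rx": 0, "ry": 0, "rz": 0, "jaw": 1}
    - {"dx": 0.05, "dy": 0.2, "dz": 0.4, "rx": 0, "ry": 0, "rz": 0, "jaw": 1}
    - {"dx": 0.1, "dy": 0.4, "dz": 0.4, "rx": 0, "ry": 0, "rz": 0.1, "jaw": 1}
    - {"dx": 0.15, "dy": 0.6, "dz": 0.4, "rx": 0, "ry": 0, "rz": 0.2, "jaw": 1}
    - {"dx": 0.2, "dy": 0.8, "dz": 0.4, "rx": 0, "ry": 0, "rz": 0.28, "jaw": 1}
    - {"dx": 0.23, "dy": 1.0, "dz": 0.4, "rx": 0, "ry": 0, "rz": 0.28, "jaw": 1}
    - {"dx": 0.23, "dy": 1.0, "dz": 0.4, "rx": 0, "ry": 0, "rz": 0.28, "jaw": 1}

```text
clock: 5.2
position: [0.6013, 0.2731, 0.1664]
tool_rot: [[-0.996, -0.089, 0.001], [-0.089, 0.996, 0.001], [-0.001, 0.001, -1.0]]
contact_force: [-1.0, -1.2, -0.2]
opening: 0.0421
finger_force: 30.0
```

>>> arm_command:
  motion:
    - {"dx": 0, "dy": 0.09, "dz": 0, "rx": 0, "ry": 0, "rz": 0, "jaw": 1}
    - {"dx": 0, "dy": 0.09, "dz": -0.1, "rx": 0, "ry": 0, "rz": 0, "jaw": 1}
    - {"dx": 0, "dy": 0.09, "dz": -0.2, "rx": 0, "ry": 0, "rz": 0, "jaw": 1}
    - {"dx": 0, "dy": 0.09, "dz": -0.25, "rx": 0, "ry": 0, "rz": 0, "jaw": 1}
    - {"dx": 0, "dy": 0.09, "dz": -0.25, "rx": 0, "ry": 0, "rz": 0, "jaw": 1}
    - {"dx": 0, "dy": 0.09, "dz": -0.25, "rx": 0, "ry": 0, "rz": 0, "jaw": 1}

```text
clock: 5.8
position: [0.601, 0.2871, 0.1166]
tool_rot: [[-0.996, -0.086, 0.0], [-0.086, 0.996, 0.0], [-0.0, 0.0, -1.0]]
contact_force: [0.3, -1.3, -1.6]
opening: 0.0421
finger_force: 30.0
```

Run:
```python
from m import *
o=r.get_obs();print(o['clock'],o['position'].round(4),np.degrees(np.arctan2(o['tool_rot'][1,1],o['tool_rot'][0,1])),o['opening'],o['contact_force'])
w=snap('wrist','w3.png')
```

```text
5.8 [0.601  0.2871 0.1166] 94.92236116292057 0.042125570436521036 [ 0.30540455 -1.2504266  -1.60995054]
```

View pics/w3.png

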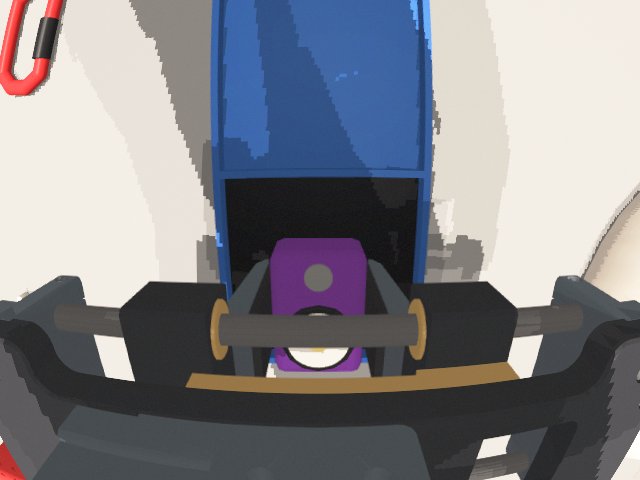

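The headlamp at (318,300) hangs centred between the tray walls at columns 222 and 428, with the divider at row 175. Its alignment is good, so I lower it.

>>> arm_command:
  motion:
    - {"dx": 0, "dy": 0, "dz": -0.05, "rx": 0, "ry": 0, "rz": 0, "jaw": 1}
    - {"dx": 0, "dy": 0, "dz": -0.1, "rx": 0, "ry": 0, "rz": 0, "jaw": 1}
    - {"dx": 0, "dy": 0, "dz": -0.12, "rx": 0, "ry": 0, "rz": 0, "jaw": 1}
    - {"dx": 0, "dy": 0, "dz": -0.13, "rx": 0, "ry": 0, "rz": 0, "jaw": 1}
    - {"dx": 0, "dy": 0, "dz": -0.135, "rx": 0, "ry": 0, "rz": 0, "jaw": 1}
    - {"dx": 0, "dy": 0, "dz": -0.135, "rx": 0, "ry": 0, "rz": 0, "jaw": 1}
    - {"dx": 0, "dy": 0, "dz": -0.135, "rx": 0, "ry": 0, "rz": 0, "jaw": 1}

```text
clock: 6.55
position: [0.6009, 0.2873, 0.0894]
tool_rot: [[-0.996, -0.086, 0.0], [-0.086, 0.996, 0.0], [-0.0, 0.0, -1.0]]
contact_force: [0.6, 0.7, -0.4]
opening: 0.0419
finger_force: 30.0
```

>>> arm_command:
  motion:
    - {"dx": 0, "dy": 0, "dz": -0.005, "rx": 0, "ry": 0, "rz": 0, "jaw": 1}
    - {"dx": 0, "dy": 0, "dz": -0.005, "rx": 0, "ry": 0, "rz": 0, "jaw": 1}
    - {"dx": 0, "dy": 0, "dz": -0.005, "rx": 0, "ry": 0, "rz": 0, "jaw": 1}

```text
clock: 6.85
position: [0.601, 0.2873, 0.0892]
tool_rot: [[-0.996, -0.086, 0.0], [-0.086, 0.996, 0.0], [-0.0, 0.0, -1.0]]
contact_force: [-5.1, -1.6, 13.3]
opening: 0.0421
finger_force: 30.0
```

That is contact with the floor. Release part-way and lift.

>>> arm_command:
  motion:
    - {"dx": 0, "dy": 0, "dz": 0, "rx": 0, "ry": 0, "rz": 0, "jaw": -0.35}
    - {"dx": 0, "dy": 0, "dz": 0, "rx": 0, "ry": 0, "rz": 0, "jaw": -0.35}
    - {"dx": 0, "dy": 0, "dz": 0, "rx": 0, "ry": 0, "rz": 0, "jaw": -0.35}
    - {"dx": 0, "dy": 0, "dz": 0, "rx": 0, "ry": 0, "rz": 0, "jaw": -0.35}
    - {"dx": 0, "dy": 0, "dz": 0.1, "rx": 0, "ry": 0, "rz": 0, "jaw": -0.35}
    - {"dx": 0, "dy": 0, "dz": 0.3, "rx": 0, "ry": 0, "rz": 0, "jaw": -0.35}
    - {"dx": 0, "dy": 0, "dz": 0.5, "rx": 0, "ry": 0, "rz": 0, "jaw": -0.35}
    - {"dx": 0, "dy": 0, "dz": 0.5, "rx": 0, "ry": 0, "rz": 0, "jaw": -1}

```text
clock: 7.65
position: [0.6031, 0.2882, 0.1936]
tool_rot: [[-0.996, -0.086, 0.007], [-0.086, 0.996, 0.003], [-0.007, 0.002, -1.0]]
contact_force: [1.2, 1.2, -0.4]
opening: 0.067
finger_force: 0.0
```

>>> arm_command:
  motion:
    - {"dx": 0, "dy": -0.25, "dz": 0, "rx": 0, "ry": 0, "rz": 0, "jaw": -1}
    - {"dx": 0, "dy": -0.5, "dz": 0, "rx": 0, "ry": 0, "rz": 0, "jaw": -1}
    - {"dx": -0.1, "dy": -0.75, "dz": 0, "rx": 0, "ry": 0, "rz": -0.11, "jaw": -1}
    - {"dx": -0.15, "dy": -1.0, "dz": 0, "rx": 0, "ry": 0, "rz": -0.11, "jaw": -1}
    - {"dx": -0.15, "dy": -1.0, "dz": 0, "rx": 0, "ry": 0, "rz": -0.11, "jaw": -1}

```text
clock: 8.15
position: [0.5691, 0.0834, 0.1875]
tool_rot: [[-1.0, -0.026, -0.002], [-0.026, 1.0, -0.001], [0.002, -0.001, -1.0]]
contact_force: [0.2, 0.3, 0.2]
opening: 0.0908
finger_force: 0.0
```

>>> arm_command:
  motion:
    - {"dx": 0, "dy": -0.25, "dz": 0, "rx": 0, "ry": 0, "rz": 0, "jaw": -1}
    - {"dx": 0, "dy": -0.5, "dz": 0, "rx": 0, "ry": 0, "rz": 0, "jaw": -1}
    - {"dx": 0, "dy": -0.75, "dz": 0, "rx": 0, "ry": 0, "rz": 0, "jaw": -1}
    - {"dx": 0, "dy": -0.87, "dz": -0.1, "rx": 0, "ry": 0, "rz": 0, "jaw": -1}
    - {"dx": 0, "dy": -0.87, "dz": -0.2, "rx": 0, "ry": 0, "rz": 0, "jaw": -1}
    - {"dx": 0, "dy": -0.87, "dz": -0.2, "rx": 0, "ry": 0, "rz": 0, "jaw": -1}
    - {"dx": 0, "dy": -0.87, "dz": -0.2, "rx": 0, "ry": 0, "rz": 0, "jaw": -1}

```text
clock: 8.85
position: [0.5708, -0.0863, 0.1481]
tool_rot: [[-1.0, -0.029, -0.001], [-0.029, 1.0, 0.0], [0.001, 0.0, -1.0]]
contact_force: [-0.1, -0.6, 0.6]
opening: 0.091
finger_force: 0.0
```

Run:
```python
from m import *
o=r.get_obs();print(o['clock'],o['position'].round(4),np.degrees(np.arctan2(o['tool_rot'][1,1],o['tool_rot'][0,1])))
t=r.read_camera('top'); w=r.read_camera('wrist')
print(rect(t,seg(t,(125,70,40),(155,255,255),(120,170,210,305)),.037))
cv2.imwrite('pics/a4.png',cv2.resize(np.vstack([w['frame'],t['frame']])[:,:,::-1],None,fx=.62,fy=.62))
```

```text
8.85 [ 0.5708 -0.0863  0.1481] 91.671182357505
[600.2 284.3  68.8  48.    4.1]
```

View pics/a4.png

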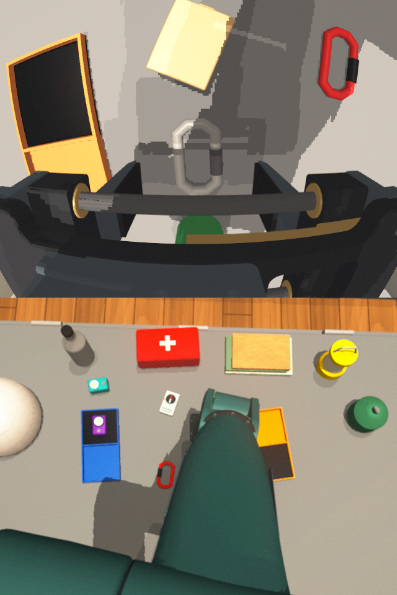

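The headlamp sits in the padded blue half (99,424 in the composite). The steel carabiner at (197,155) is centred between the fingers. I check its x with the network.

Run:
```python
from m import *
w=r.read_camera('wrist')
for d in r.cut_out('carabiner',w):
    c=max(cv2.findContours(d['region'].astype(np.uint8),cv2.RETR_EXTERNAL,cv2.CHAIN_APPROX_NONE)[0],key=cv2.contourArea).reshape(-1,2)
    print(round(d['conf'],2),c.mean(0).round(),c.min(0),c.max(0),rect(w,c,.006,True))
```

```text
0.81 [318. 252.] [276 189] [359 315] [571.3 -86.4  88.2  53.    5.7]
```

>>> arm_command:
  motion:
    - {"dx": 0.005, "dy": 0, "dz": -0.1, "rx": 0, "ry": 0, "rz": 0.06, "jaw": -1}
    - {"dx": 0.005, "dy": 0, "dz": -0.2, "rx": 0, "ry": 0, "rz": 0.06, "jaw": -1}
    - {"dx": 0.005, "dy": 0, "dz": -0.28, "rx": 0, "ry": 0, "rz": 0.06, "jaw": -1}
    - {"dx": 0.005, "dy": 0, "dz": -0.32, "rx": 0, "ry": 0, "rz": 0.06, "jaw": -1}
    - {"dx": 0.005, "dy": 0, "dz": -0.335, "rx": 0, "ry": 0, "rz": 0.06, "jaw": -1}
    - {"dx": 0.005, "dy": 0, "dz": -0.335, "rx": 0, "ry": 0, "rz": 0.06, "jaw": -1}
    - {"dx": 0.005, "dy": 0, "dz": -0.335, "rx": 0, "ry": 0, "rz": 0.06, "jaw": -1}

```text
clock: 9.75
position: [0.5722, -0.0868, 0.0819]
tool_rot: [[-0.998, -0.06, 0.001], [-0.06, 0.998, -0.0], [-0.001, -0.0, -1.0]]
contact_force: [-0.6, -0.2, 0.8]
opening: 0.0911
finger_force: 0.0
```

>>> arm_command:
  motion:
    - {"dx": 0, "dy": 0, "dz": 0, "rx": 0, "ry": 0, "rz": 0, "jaw": 1}
    - {"dx": 0, "dy": 0, "dz": 0, "rx": 0, "ry": 0, "rz": 0, "jaw": 1}
    - {"dx": 0, "dy": 0, "dz": 0, "rx": 0, "ry": 0, "rz": 0, "jaw": 1}
    - {"dx": 0, "dy": 0, "dz": 0, "rx": 0, "ry": 0, "rz": 0, "jaw": 1}
    - {"dx": 0, "dy": 0, "dz": 0, "rx": 0, "ry": 0, "rz": 0, "jaw": 1}
    - {"dx": 0, "dy": 0, "dz": 0, "rx": 0, "ry": 0, "rz": 0, "jaw": 1}
    - {"dx": 0, "dy": 0, "dz": 0, "rx": 0, "ry": 0, "rz": 0, "jaw": 1}

```text
clock: 10.45
position: [0.5718, -0.0868, 0.0812]
tool_rot: [[-0.998, -0.06, -0.0], [-0.06, 0.998, 0.0], [0.0, 0.0, -1.0]]
contact_force: [0.0, -0.1, 1.2]
opening: 0.0503
finger_force: 29.8
```

>>> arm_command:
  motion:
    - {"dx": 0, "dy": 0, "dz": 0.1, "rx": 0, "ry": 0, "rz": 0, "jaw": 1}
    - {"dx": 0, "dy": 0, "dz": 0.3, "rx": 0, "ry": 0, "rz": 0, "jaw": 1}
    - {"dx": 0, "dy": 0.2, "dz": 0.4, "rx": 0, "ry": 0, "rz": 0, "jaw": 1}
    - {"dx": 0, "dy": 0.4, "dz": 0.4, "rx": 0, "ry": 0, "rz": 0.05, "jaw": 1}
    - {"dx": -0.1, "dy": 0.6, "dz": 0.4, "rx": 0, "ry": 0, "rz": 0.05, "jaw": 1}
    - {"dx": -0.15, "dy": 0.8, "dz": 0.4, "rx": 0, "ry": 0, "rz": 0.05, "jaw": 1}
    - {"dx": -0.2, "dy": 1.0, "dz": 0.4, "rx": 0, "ry": 0, "rz": 0.05, "jaw": 1}

```text
clock: 11.15
position: [0.5308, 0.1146, 0.1611]
tool_rot: [[-0.996, -0.086, -0.0], [-0.086, 0.996, -0.0], [0.0, -0.0, -1.0]]
contact_force: [1.5, 0.9, -2.8]
opening: 0.0504
finger_force: 29.8
```

>>> arm_command:
  motion:
    - {"dx": -0.1, "dy": 0.2, "dz": 0, "rx": 0, "ry": 0, "rz": 0, "jaw": 1}
    - {"dx": -0.2, "dy": 0.4, "dz": 0, "rx": 0, "ry": 0, "rz": 0, "jaw": 1}
    - {"dx": -0.23, "dy": 0.6, "dz": 0, "rx": 0, "ry": 0, "rz": 0, "jaw": 1}
    - {"dx": -0.23, "dy": 0.82, "dz": 0, "rx": 0, "ry": 0, "rz": 0, "jaw": 1}
    - {"dx": -0.23, "dy": 0.82, "dz": -0.1, "rx": 0, "ry": 0, "rz": 0, "jaw": 1}
    - {"dx": -0.23, "dy": 0.82, "dz": -0.2, "rx": 0, "ry": 0, "rz": 0, "jaw": 1}
    - {"dx": -0.23, "dy": 0.82, "dz": -0.2, "rx": 0, "ry": 0, "rz": 0, "jaw": 1}
    - {"dx": -0.23, "dy": 0.82, "dz": -0.2, "rx": 0, "ry": 0, "rz": 0, "jaw": 1}

```text
clock: 11.95
position: [0.4856, 0.277, 0.1212]
tool_rot: [[-0.996, -0.086, -0.001], [-0.086, 0.996, -0.001], [0.001, -0.0, -1.0]]
contact_force: [-0.1, 0.1, -1.7]
opening: 0.0503
finger_force: 29.8
```

Run:
```python
from m import *
o=r.get_obs();print(o['clock'],o['position'].round(4),np.degrees(np.arctan2(o['tool_rot'][1,1],o['tool_rot'][0,1])),o['opening'],o['contact_force'].round(1))
w=snap('wrist','w5.png')
```

```text
11.95 [0.4856 0.277  0.1212] 94.94111524024747 0.05028117184093649 [-0.1  0.1 -1.7]
```

View pics/w5.png

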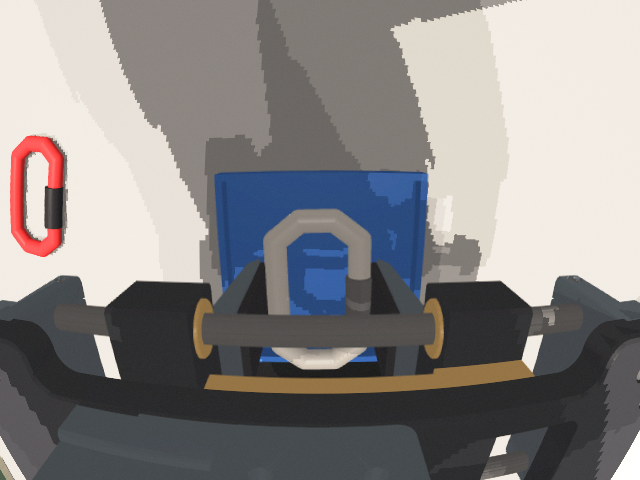

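The carabiner at (318,290) is level and centred over the bare half, whose walls are at columns 220 and 425 and row 175. I lower it.

>>> arm_command:
  motion:
    - {"dx": 0, "dy": 0, "dz": -0.1, "rx": 0, "ry": 0, "rz": 0, "jaw": 1}
    - {"dx": 0, "dy": 0, "dz": -0.15, "rx": 0, "ry": 0, "rz": 0, "jaw": 1}
    - {"dx": 0, "dy": 0, "dz": -0.17, "rx": 0, "ry": 0, "rz": 0, "jaw": 1}
    - {"dx": 0, "dy": 0, "dz": -0.18, "rx": 0, "ry": 0, "rz": 0, "jaw": 1}
    - {"dx": 0, "dy": 0, "dz": -0.185, "rx": 0, "ry": 0, "rz": 0, "jaw": 1}
    - {"dx": 0, "dy": 0, "dz": -0.185, "rx": 0, "ry": 0, "rz": 0, "jaw": 1}
    - {"dx": 0, "dy": 0, "dz": -0.185, "rx": 0, "ry": 0, "rz": 0, "jaw": 1}

```text
clock: 12.7
position: [0.486, 0.2773, 0.0846]
tool_rot: [[-0.996, -0.086, 0.0], [-0.086, 0.996, 0.0], [-0.0, 0.0, -1.0]]
contact_force: [0.4, 0.5, -2.6]
opening: 0.0501
finger_force: 29.8
```

>>> arm_command:
  motion:
    - {"dx": 0, "dy": 0, "dz": -0.004, "rx": 0, "ry": 0, "rz": 0, "jaw": 1}
    - {"dx": 0, "dy": 0, "dz": -0.004, "rx": 0, "ry": 0, "rz": 0, "jaw": 1}
    - {"dx": 0, "dy": 0, "dz": -0.004, "rx": 0, "ry": 0, "rz": 0, "jaw": 1}

```text
clock: 13.0
position: [0.486, 0.2774, 0.0842]
tool_rot: [[-0.996, -0.086, 0.0], [-0.086, 0.996, 0.0], [-0.0, 0.0, -1.0]]
contact_force: [-2.6, -2.0, 9.7]
opening: 0.0502
finger_force: 29.8
```

>>> arm_command:
  motion:
    - {"dx": 0, "dy": 0, "dz": 0, "rx": 0, "ry": 0, "rz": 0, "jaw": -0.4}
    - {"dx": 0, "dy": 0, "dz": 0, "rx": 0, "ry": 0, "rz": 0, "jaw": -0.4}
    - {"dx": 0, "dy": 0, "dz": 0, "rx": 0, "ry": 0, "rz": 0, "jaw": -0.4}
    - {"dx": 0, "dy": 0, "dz": 0, "rx": 0, "ry": 0, "rz": 0, "jaw": -0.4}
    - {"dx": 0, "dy": 0, "dz": 0.1, "rx": 0, "ry": 0, "rz": 0, "jaw": -0.4}
    - {"dx": 0, "dy": 0, "dz": 0.3, "rx": 0, "ry": 0, "rz": 0, "jaw": -0.4}
    - {"dx": 0, "dy": 0, "dz": 0.5, "rx": 0, "ry": 0, "rz": 0, "jaw": -0.4}
    - {"dx": 0, "dy": 0, "dz": 0.5, "rx": 0, "ry": 0, "rz": 0, "jaw": -1}

```text
clock: 13.8
position: [0.4878, 0.2783, 0.1881]
tool_rot: [[-0.996, -0.086, 0.006], [-0.086, 0.996, 0.003], [-0.006, 0.003, -1.0]]
contact_force: [0.7, 0.2, -1.3]
opening: 0.0693
finger_force: 0.0
```

>>> arm_command:
  motion:
    - {"dx": 0, "dy": -0.2, "dz": 0, "rx": 0, "ry": 0, "rz": -0.1, "jaw": -1}
    - {"dx": 0.15, "dy": -0.4, "dz": 0, "rx": 0, "ry": 0, "rz": -0.3, "jaw": -1}
    - {"dx": 0.35, "dy": -0.6, "dz": 0, "rx": 0, "ry": 0, "rz": -0.5, "jaw": -1}
    - {"dx": 0.55, "dy": -0.75, "dz": 0, "rx": 0, "ry": 0, "rz": -0.74, "jaw": -1}
    - {"dx": 0.75, "dy": -0.9, "dz": 0, "rx": 0, "ry": 0, "rz": -0.74, "jaw": -1}
    - {"dx": 0.95, "dy": -1, "dz": -0.1, "rx": 0, "ry": 0, "rz": -0.74, "jaw": -1}
    - {"dx": 0.99, "dy": -1, "dz": -0.2, "rx": 0, "ry": 0, "rz": -0.74, "jaw": -1}
    - {"dx": 0.99, "dy": -1, "dz": -0.2, "rx": 0, "ry": 0, "rz": -0.74, "jaw": -1}

```text
clock: 14.6
position: [0.6836, 0.076, 0.14]
tool_rot: [[-0.955, 0.298, -0.004], [0.298, 0.955, -0.0], [0.003, -0.001, -1.0]]
contact_force: [-0.9, -0.6, 0.7]
opening: 0.091
finger_force: 0.0
```

Run:
```python
from m import *
o=r.get_obs();print(o['clock'],o['position'].round(4),np.degrees(np.arctan2(o['tool_rot'][1,1],o['tool_rot'][0,1])))
t=r.read_camera('top'); w=r.read_camera('wrist')
for n,z in [('compass',.012),('cup',.065)]:
  for d in r.cut_out(n,w)[:2]:
    c=max(cv2.findContours(d['region'].astype(np.uint8),cv2.RETR_EXTERNAL,cv2.CHAIN_APPROX_NONE)[0],key=cv2.contourArea).reshape(-1,2)
    print(n,round(d['conf'],2),c.mean(0).round(),c.min(0),c.max(0),rect(w,c,z,True))
cv2.imwrite('pics/a6.png',cv2.resize(np.vstack([w['frame'],t['frame']])[:,:,::-1],None,fx=.62,fy=.62))
```

```text
14.6 [0.6836 0.076  0.14  ] 72.65635307465148
compass 0.9 [311. 261.] [274 209] [347 314] [682.3  71.1  70.3  45.4 162.4]
cup 0.77 [110. 273.] [ 83 264] [137 279] [638.2 -29.9  36.8   8.4  73.3]
```

View pics/a6.png

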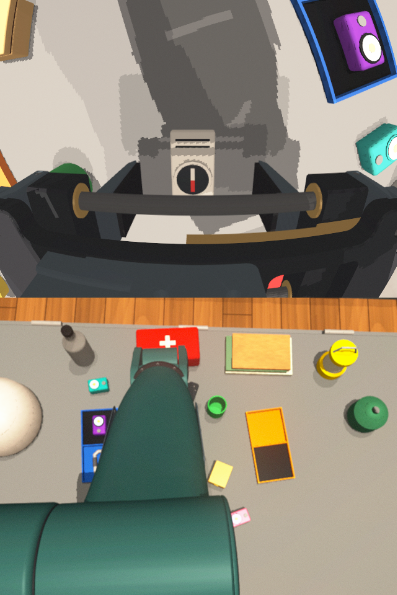

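The wrist view shows the compass at (192,165), aligned with the fingers. The steel carabiner and the headlamp are in the blue tray. Corrected compass centre: about (0.6855, 0.0702).

>>> arm_command:
  motion:
    - {"dx": 0.01, "dy": -0.029, "dz": -0.1, "rx": 0, "ry": 0, "rz": 0, "jaw": -1}
    - {"dx": 0.01, "dy": -0.029, "dz": -0.2, "rx": 0, "ry": 0, "rz": 0, "jaw": -1}
    - {"dx": 0.01, "dy": -0.029, "dz": -0.26, "rx": 0, "ry": 0, "rz": 0, "jaw": -1}
    - {"dx": 0.01, "dy": -0.029, "dz": -0.28, "rx": 0, "ry": 0, "rz": 0, "jaw": -1}
    - {"dx": 0.01, "dy": -0.029, "dz": -0.29, "rx": 0, "ry": 0, "rz": 0, "jaw": -1}
    - {"dx": 0.01, "dy": -0.029, "dz": -0.29, "rx": 0, "ry": 0, "rz": 0, "jaw": -1}
    - {"dx": 0.01, "dy": -0.029, "dz": -0.29, "rx": 0, "ry": 0, "rz": 0, "jaw": -1}

```text
clock: 15.5
position: [0.6861, 0.0715, 0.086]
tool_rot: [[-0.955, 0.296, 0.001], [0.296, 0.955, 0.0], [-0.001, 0.0, -1.0]]
contact_force: [-0.9, -0.1, -0.0]
opening: 0.0911
finger_force: 0.0
```

>>> arm_command:
  motion:
    - {"dx": 0, "dy": -0.005, "dz": -0.02, "rx": 0, "ry": 0, "rz": 0, "jaw": -1}
    - {"dx": 0, "dy": -0.005, "dz": -0.022, "rx": 0, "ry": 0, "rz": 0, "jaw": -1}
    - {"dx": 0, "dy": -0.005, "dz": -0.022, "rx": 0, "ry": 0, "rz": 0, "jaw": 1}
    - {"dx": 0, "dy": -0.005, "dz": -0.022, "rx": 0, "ry": 0, "rz": 0, "jaw": 1}
    - {"dx": 0, "dy": -0.005, "dz": -0.022, "rx": 0, "ry": 0, "rz": 0, "jaw": 1}
    - {"dx": 0, "dy": -0.005, "dz": -0.022, "rx": 0, "ry": 0, "rz": 0, "jaw": 1}
    - {"dx": 0, "dy": -0.005, "dz": -0.022, "rx": 0, "ry": 0, "rz": 0, "jaw": 1}
    - {"dx": 0, "dy": -0.005, "dz": -0.022, "rx": 0, "ry": 0, "rz": 0, "jaw": 1}

```text
clock: 16.3
position: [0.6858, 0.0704, 0.081]
tool_rot: [[-0.955, 0.297, -0.0], [0.297, 0.955, -0.0], [0.0, -0.0, -1.0]]
contact_force: [-0.5, 0.0, -0.9]
opening: 0.0458
finger_force: 0.0
```

>>> arm_command:
  motion:
    - {"dx": 0, "dy": 0, "dz": 0, "rx": 0, "ry": 0, "rz": 0, "jaw": 1}
    - {"dx": 0, "dy": 0, "dz": 0, "rx": 0, "ry": 0, "rz": 0, "jaw": 1}

```text
clock: 16.5
position: [0.6858, 0.0704, 0.081]
tool_rot: [[-0.955, 0.297, 0.0], [0.297, 0.955, 0.0], [-0.0, 0.0, -1.0]]
contact_force: [0.3, 0.7, 0.4]
opening: 0.0448
finger_force: 30.0
```

>>> arm_command:
  motion:
    - {"dx": 0, "dy": 0, "dz": 0.1, "rx": 0, "ry": 0, "rz": 0, "jaw": 1}
    - {"dx": 0, "dy": 0, "dz": 0.3, "rx": 0, "ry": 0, "rz": 0, "jaw": 1}
    - {"dx": 0, "dy": 0, "dz": 0.5, "rx": 0, "ry": 0, "rz": 0, "jaw": 1}
    - {"dx": -0.1, "dy": -0.2, "dz": 0.6, "rx": 0, "ry": 0, "rz": 0.2, "jaw": 1}
    - {"dx": -0.2, "dy": -0.4, "dz": 0.6, "rx": 0, "ry": 0, "rz": 0.4, "jaw": 1}
    - {"dx": -0.3, "dy": -0.6, "dz": 0.6, "rx": 0, "ry": 0, "rz": 0.6, "jaw": 1}
    - {"dx": -0.4, "dy": -0.8, "dz": 0.6, "rx": 0, "ry": 0, "rz": 0.75, "jaw": 1}
    - {"dx": -0.5, "dy": -1.0, "dz": 0.6, "rx": 0, "ry": 0, "rz": 0.9, "jaw": 1}

```text
clock: 17.3
position: [0.5847, -0.1309, 0.2012]
tool_rot: [[-0.985, -0.173, 0.0], [-0.173, 0.985, -0.0], [-0.0, -0.0, -1.0]]
contact_force: [0.3, -0.1, -0.6]
opening: 0.0445
finger_force: 30.0
```

>>> arm_command:
  motion:
    - {"dx": -0.15, "dy": -0.2, "dz": 0, "rx": 0, "ry": 0, "rz": 0, "jaw": 1}
    - {"dx": -0.3, "dy": -0.4, "dz": 0, "rx": 0, "ry": 0, "rz": 0, "jaw": 1}
    - {"dx": -0.42, "dy": -0.6, "dz": 0, "rx": 0, "ry": 0, "rz": 0, "jaw": 1}
    - {"dx": -0.42, "dy": -0.66, "dz": -0.1, "rx": 0, "ry": 0, "rz": 0, "jaw": 1}
    - {"dx": -0.42, "dy": -0.66, "dz": -0.3, "rx": 0, "ry": 0, "rz": 0, "jaw": 1}
    - {"dx": -0.42, "dy": -0.66, "dz": -0.4, "rx": 0, "ry": 0, "rz": 0, "jaw": 1}
    - {"dx": -0.42, "dy": -0.66, "dz": -0.4, "rx": 0, "ry": 0, "rz": 0, "jaw": 1}
    - {"dx": -0.42, "dy": -0.66, "dz": -0.4, "rx": 0, "ry": 0, "rz": 0, "jaw": 1}

```text
clock: 18.1
position: [0.5019, -0.2616, 0.1214]
tool_rot: [[-0.986, -0.169, -0.0], [-0.169, 0.986, 0.0], [0.0, 0.0, -1.0]]
contact_force: [1.2, -0.4, 0.2]
opening: 0.0448
finger_force: 30.0
```

Run:
```python
from m import *
o=r.get_obs();print(o['clock'],o['position'].round(4),np.degrees(np.arctan2(o['tool_rot'][1,1],o['tool_rot'][0,1])),o['opening'],o['contact_force'].round(1))
w=snap('wrist','w7.png')
```

```text
18.1 [ 0.5019 -0.2616  0.1214] 99.75154339954452 0.04478269308290512 [ 1.2 -0.4  0.2]
```

View pics/w7.png

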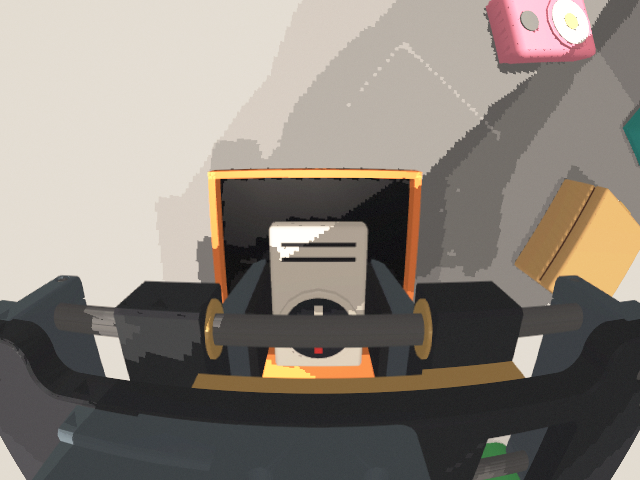

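The compass at (318,290) is centred over the padded half, whose walls are at columns 215 and 415 and row 175. The box at (590,240) is well clear. I lower it.

>>> arm_command:
  motion:
    - {"dx": 0, "dy": 0, "dz": -0.1, "rx": 0, "ry": 0, "rz": 0, "jaw": 1}
    - {"dx": 0, "dy": 0, "dz": -0.15, "rx": 0, "ry": 0, "rz": 0, "jaw": 1}
    - {"dx": 0, "dy": 0, "dz": -0.17, "rx": 0, "ry": 0, "rz": 0, "jaw": 1}
    - {"dx": 0, "dy": 0, "dz": -0.18, "rx": 0, "ry": 0, "rz": 0, "jaw": 1}
    - {"dx": 0, "dy": 0, "dz": -0.187, "rx": 0, "ry": 0, "rz": 0, "jaw": 1}
    - {"dx": 0, "dy": 0, "dz": -0.187, "rx": 0, "ry": 0, "rz": 0, "jaw": 1}
    - {"dx": 0, "dy": 0, "dz": -0.187, "rx": 0, "ry": 0, "rz": 0, "jaw": 1}

```text
clock: 18.85
position: [0.502, -0.2617, 0.084]
tool_rot: [[-0.986, -0.169, 0.001], [-0.169, 0.986, -0.0], [-0.0, -0.0, -1.0]]
contact_force: [-0.5, 0.2, 1.9]
opening: 0.0448
finger_force: 30.0
```

>>> arm_command:
  motion:
    - {"dx": 0, "dy": 0, "dz": -0.003, "rx": 0, "ry": 0, "rz": 0, "jaw": 1}
    - {"dx": 0, "dy": 0, "dz": -0.003, "rx": 0, "ry": 0, "rz": 0, "jaw": 1}

```text
clock: 19.05
position: [0.502, -0.2617, 0.084]
tool_rot: [[-0.986, -0.169, 0.0], [-0.169, 0.986, -0.0], [-0.0, -0.0, -1.0]]
contact_force: [-3.7, 3.2, 16.0]
opening: 0.0449
finger_force: 30.0
```

Contact; release and lift.

>>> arm_command:
  motion:
    - {"dx": 0, "dy": 0, "dz": 0, "rx": 0, "ry": 0, "rz": 0, "jaw": -0.35}
    - {"dx": 0, "dy": 0, "dz": 0, "rx": 0, "ry": 0, "rz": 0, "jaw": -0.35}
    - {"dx": 0, "dy": 0, "dz": 0, "rx": 0, "ry": 0, "rz": 0, "jaw": -0.35}
    - {"dx": 0, "dy": 0, "dz": 0, "rx": 0, "ry": 0, "rz": 0, "jaw": -0.35}
    - {"dx": 0, "dy": 0, "dz": 0.1, "rx": 0, "ry": 0, "rz": 0, "jaw": -0.35}
    - {"dx": 0, "dy": 0, "dz": 0.3, "rx": 0, "ry": 0, "rz": 0, "jaw": -0.35}
    - {"dx": 0, "dy": 0, "dz": 0.5, "rx": 0, "ry": 0, "rz": 0, "jaw": -0.35}
    - {"dx": 0, "dy": 0, "dz": 0.6, "rx": 0, "ry": 0, "rz": 0, "jaw": -1}

```text
clock: 19.85
position: [0.5026, -0.262, 0.2061]
tool_rot: [[-0.986, -0.169, 0.003], [-0.169, 0.986, -0.002], [-0.002, -0.002, -1.0]]
contact_force: [-0.6, -0.0, -0.4]
opening: 0.0671
finger_force: 0.0
```

Run:
```python
from m import *
t=r.read_camera('top')
c=seg(t,(45,100,20),(85,255,255),(325,150,375,200)); print(c.min(0),c.max(0))
for z in(.0325,.065):print(rect(t,c,z))
# fit: rim circle r30 at z.065 + foot r28.5 at z0, match hull bbox
T=np.array(t['T']);R=T[:3,:3]
def proj(P):
    q=(P-T[:3,3])@R; return np.c_[t['fx']*q[:,0]/q[:,2]+t['cx'],t['fy']*q[:,1]/q[:,2]+t['cy']]
from scipy.optimize import least_squares
a=np.linspace(0,2*np.pi,90)
def res(s):
    h=proj(np.vstack([np.c_[s[0]+k*np.cos(a),s[1]+k*np.sin(a),0*a+z] for k,z in((.03,.065),(.0285,0.))]))
    return np.r_[h.min(0)-c.min(0)+.5,h.max(0)-c.max(0)-.5]
s=least_squares(res,[.66,-.085]);print(s.x,s.fun)
```

```text
[335. 158.] [365. 193.]
[673.2 -82.8  71.6  59.3   1. ]
[663.9 -80.3  69.5  57.7   1. ]
[ 0.67130744 -0.08114703] [-0.65760733 -0.8580463   0.62479452  0.88138692]
```

>>> arm_command:
  motion:
    - {"dx": 0.2, "dy": 0.2, "dz": 0.05, "rx": 0, "ry": 0, "rz": 0, "jaw": -1}
    - {"dx": 0.4, "dy": 0.4, "dz": 0.05, "rx": 0, "ry": 0, "rz": 0, "jaw": -1}
    - {"dx": 0.6, "dy": 0.6, "dz": 0.05, "rx": 0, "ry": 0, "rz": 0, "jaw": -1}
    - {"dx": 0.75, "dy": 0.8, "dz": 0.05, "rx": 0, "ry": 0, "rz": 0, "jaw": -1}
    - {"dx": 0.84, "dy": 0.905, "dz": 0, "rx": 0, "ry": 0, "rz": 0, "jaw": -1}
    - {"dx": 0.84, "dy": 0.905, "dz": -0.1, "rx": 0, "ry": 0, "rz": 0, "jaw": -1}
    - {"dx": 0.84, "dy": 0.905, "dz": -0.1, "rx": 0, "ry": 0, "rz": 0, "jaw": -1}
    - {"dx": 0.84, "dy": 0.905, "dz": -0.1, "rx": 0, "ry": 0, "rz": 0, "jaw": -1}

```text
clock: 20.7
position: [0.6691, -0.0808, 0.1825]
tool_rot: [[-0.986, -0.169, -0.002], [-0.169, 0.986, 0.0], [0.002, 0.0, -1.0]]
contact_force: [-0.3, -0.2, -0.6]
opening: 0.0909
finger_force: 0.0
```

Run:
```python
from m import *
o=r.get_obs();print(o['clock'],o['position'].round(4))
t=r.read_camera('top'); w=r.read_camera('wrist')
for d in r.cut_out('compass',t)[:1]:
    c=max(cv2.findContours(d['region'].astype(np.uint8),cv2.RETR_EXTERNAL,cv2.CHAIN_APPROX_NONE)[0],key=cv2.contourArea).reshape(-1,2)
    print(d['conf'],rect(t,c,.015))
cv2.imwrite('pics/a8.png',cv2.resize(np.vstack([w['frame'],t['frame']])[:,:,::-1],None,fx=.62,fy=.62))
```

```text
20.7 [ 0.6691 -0.0808  0.1825]
0.84 [ 505.1 -273.7   75.1   20.5    5. ]
```

View pics/a8.png

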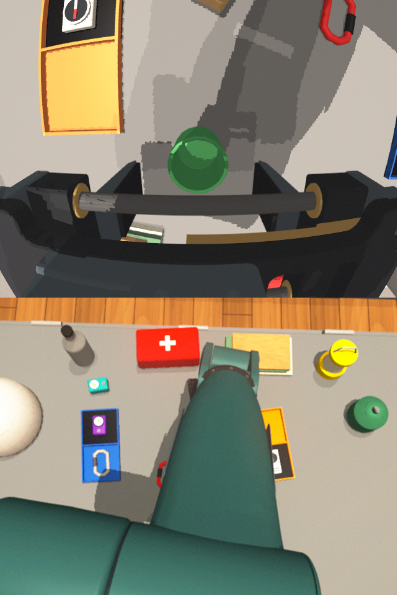

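The cup at (198,160) is centred between the fingers, the compass lies in the padded orange half (77,15), and the blue kit is in place. I descend on the cup, pads at mid-upper height.

>>> arm_command:
  motion:
    - {"dx": 0.01, "dy": 0, "dz": -0.1, "rx": 0, "ry": 0, "rz": 0, "jaw": -1}
    - {"dx": 0.01, "dy": 0, "dz": -0.2, "rx": 0, "ry": 0, "rz": 0, "jaw": -1}
    - {"dx": 0.01, "dy": 0, "dz": -0.3, "rx": 0, "ry": 0, "rz": 0, "jaw": -1}
    - {"dx": 0.01, "dy": 0, "dz": -0.38, "rx": 0, "ry": 0, "rz": 0, "jaw": -1}
    - {"dx": 0.01, "dy": 0, "dz": -0.38, "rx": 0, "ry": 0, "rz": 0, "jaw": -1}
    - {"dx": 0.01, "dy": 0, "dz": -0.38, "rx": 0, "ry": 0, "rz": 0, "jaw": -1}
    - {"dx": 0.01, "dy": 0, "dz": -0.38, "rx": 0, "ry": 0, "rz": 0, "jaw": -1}

```text
clock: 21.55
position: [0.6723, -0.0807, 0.1079]
tool_rot: [[-0.986, -0.169, 0.001], [-0.169, 0.986, -0.0], [-0.001, -0.0, -1.0]]
contact_force: [0.1, -0.0, 0.1]
opening: 0.0914
finger_force: 0.0
```

>>> arm_command:
  motion:
    - {"dx": 0, "dy": 0, "dz": 0, "rx": 0, "ry": 0, "rz": 0, "jaw": 1}
    - {"dx": 0, "dy": 0, "dz": 0, "rx": 0, "ry": 0, "rz": 0, "jaw": 1}
    - {"dx": 0, "dy": 0, "dz": 0, "rx": 0, "ry": 0, "rz": 0, "jaw": 1}
    - {"dx": 0, "dy": 0, "dz": 0, "rx": 0, "ry": 0, "rz": 0, "jaw": 1}
    - {"dx": 0, "dy": 0, "dz": 0, "rx": 0, "ry": 0, "rz": 0, "jaw": 1}
    - {"dx": 0, "dy": 0, "dz": 0, "rx": 0, "ry": 0, "rz": 0, "jaw": 1}
    - {"dx": 0, "dy": 0, "dz": 0, "rx": 0, "ry": 0, "rz": 0, "jaw": 1}

```text
clock: 22.25
position: [0.6718, -0.0805, 0.1071]
tool_rot: [[-0.986, -0.169, 0.0], [-0.169, 0.986, 0.0], [-0.0, 0.0, -1.0]]
contact_force: [-1.5, 1.9, 3.2]
opening: 0.058
finger_force: 30.0
```

>>> arm_command:
  motion:
    - {"dx": 0, "dy": 0, "dz": 0.1, "rx": 0, "ry": 0, "rz": 0, "jaw": 1}
    - {"dx": 0, "dy": 0, "dz": 0.25, "rx": 0, "ry": 0, "rz": 0, "jaw": 1}
    - {"dx": -0.1, "dy": -0.2, "dz": 0.3, "rx": 0, "ry": 0, "rz": 0, "jaw": 1}
    - {"dx": -0.2, "dy": -0.4, "dz": 0.3, "rx": 0, "ry": 0, "rz": 0, "jaw": 1}
    - {"dx": -0.25, "dy": -0.6, "dz": 0.3, "rx": 0, "ry": 0, "rz": 0, "jaw": 1}
    - {"dx": -0.28, "dy": -0.81, "dz": 0.3, "rx": 0, "ry": 0, "rz": 0, "jaw": 1}
    - {"dx": -0.28, "dy": -0.81, "dz": 0.2, "rx": 0, "ry": 0, "rz": 0, "jaw": 1}
    - {"dx": -0.28, "dy": -0.81, "dz": 0.2, "rx": 0, "ry": 0, "rz": 0, "jaw": 1}

```text
clock: 23.05
position: [0.6146, -0.2433, 0.1464]
tool_rot: [[-0.986, -0.168, -0.002], [-0.168, 0.986, 0.001], [0.002, 0.001, -1.0]]
contact_force: [0.4, 0.3, -1.8]
opening: 0.0578
finger_force: 30.0
```

>>> arm_command:
  motion:
    - {"dx": 0, "dy": 0, "dz": 0, "rx": 0, "ry": 0, "rz": 0, "jaw": 1}
    - {"dx": 0, "dy": 0, "dz": 0, "rx": 0, "ry": 0, "rz": 0, "jaw": 1}

```text
clock: 23.25
position: [0.6163, -0.242, 0.1481]
tool_rot: [[-0.985, -0.17, 0.001], [-0.17, 0.985, -0.0], [-0.001, -0.0, -1.0]]
contact_force: [-0.4, -0.4, -1.9]
opening: 0.0581
finger_force: 30.0
```

Run:
```python
from m import *
w=snap('wrist','w9.png')
```

```text
(no output)
```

View pics/w9.png

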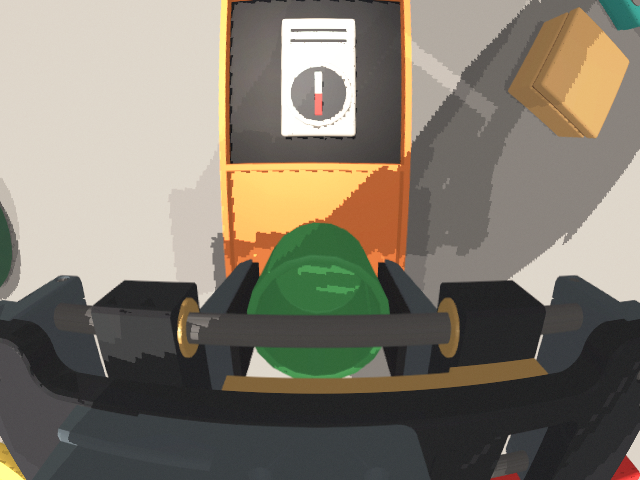

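The cup at (318,300) is upright and centred over the bare half, whose walls are at columns 225 and 405, with the divider at row 168. The compass lies flat at (318,77). I lower the cup.

>>> arm_command:
  motion:
    - {"dx": 0, "dy": 0, "dz": -0.1, "rx": 0, "ry": 0, "rz": 0, "jaw": 1}
    - {"dx": 0, "dy": 0, "dz": -0.15, "rx": 0, "ry": 0, "rz": 0, "jaw": 1}
    - {"dx": 0, "dy": 0, "dz": -0.17, "rx": 0, "ry": 0, "rz": 0, "jaw": 1}
    - {"dx": 0, "dy": 0, "dz": -0.18, "rx": 0, "ry": 0, "rz": 0, "jaw": 1}
    - {"dx": 0, "dy": 0, "dz": -0.188, "rx": 0, "ry": 0, "rz": 0, "jaw": 1}
    - {"dx": 0, "dy": 0, "dz": -0.188, "rx": 0, "ry": 0, "rz": 0, "jaw": 1}
    - {"dx": 0, "dy": 0, "dz": -0.188, "rx": 0, "ry": 0, "rz": 0, "jaw": 1}

```text
clock: 24.0
position: [0.6162, -0.2426, 0.1101]
tool_rot: [[-0.986, -0.169, 0.001], [-0.169, 0.986, -0.0], [-0.001, -0.0, -1.0]]
contact_force: [0.0, 3.1, 3.7]
opening: 0.058
finger_force: 30.0
```

>>> arm_command:
  motion:
    - {"dx": 0, "dy": 0, "dz": -0.004, "rx": 0, "ry": 0, "rz": 0, "jaw": 1}
    - {"dx": 0, "dy": 0, "dz": -0.004, "rx": 0, "ry": 0, "rz": 0, "jaw": 1}

```text
clock: 24.2
position: [0.6163, -0.2426, 0.1101]
tool_rot: [[-0.986, -0.169, 0.001], [-0.169, 0.986, -0.0], [-0.001, -0.0, -1.0]]
contact_force: [-4.9, 4.5, 17.3]
opening: 0.0581
finger_force: 30.0
```

>>> arm_command:
  motion:
    - {"dx": 0, "dy": 0, "dz": 0, "rx": 0, "ry": 0, "rz": 0, "jaw": -0.9}
    - {"dx": 0, "dy": 0, "dz": 0, "rx": 0, "ry": 0, "rz": 0, "jaw": -0.9}
    - {"dx": 0, "dy": 0, "dz": 0, "rx": 0, "ry": 0, "rz": 0, "jaw": -0.9}
    - {"dx": 0, "dy": 0, "dz": 0, "rx": 0, "ry": 0, "rz": 0, "jaw": -0.9}
    - {"dx": 0, "dy": 0, "dz": 0.1, "rx": 0, "ry": 0, "rz": 0, "jaw": -0.9}
    - {"dx": 0, "dy": 0, "dz": 0.3, "rx": 0, "ry": 0, "rz": 0, "jaw": -0.9}
    - {"dx": 0, "dy": 0, "dz": 0.5, "rx": 0, "ry": 0, "rz": 0, "jaw": -0.9}
    - {"dx": 0, "dy": 0, "dz": 0.7, "rx": 0, "ry": 0, "rz": 0, "jaw": -1}

```text
clock: 25.0
position: [0.6155, -0.2425, 0.25]
tool_rot: [[-0.986, -0.169, -0.0], [-0.169, 0.986, 0.0], [0.0, 0.0, -1.0]]
contact_force: [0.4, 0.0, -0.5]
opening: 0.0902
finger_force: 0.0
```

>>> arm_command:
  motion:
    - {"dx": 0, "dy": 0.25, "dz": 0, "rx": 0, "ry": 0, "rz": 0, "jaw": -1}
    - {"dx": 0, "dy": 0.5, "dz": 0, "rx": 0, "ry": 0, "rz": 0, "jaw": -1}
    - {"dx": 0, "dy": 0.75, "dz": 0, "rx": 0, "ry": 0, "rz": 0, "jaw": -1}
    - {"dx": 0, "dy": 1, "dz": 0, "rx": 0, "ry": 0, "rz": 0, "jaw": -1}
    - {"dx": 0, "dy": 1, "dz": 0, "rx": 0, "ry": 0, "rz": 0, "jaw": -1}
    - {"dx": 0, "dy": 1, "dz": 0, "rx": 0, "ry": 0, "rz": 0, "jaw": -1}

```text
clock: 25.6
position: [0.6158, -0.0416, 0.2486]
tool_rot: [[-0.985, -0.171, -0.0], [-0.171, 0.985, -0.0], [0.0, -0.0, -1.0]]
contact_force: [-0.0, -0.1, -0.3]
opening: 0.0914
finger_force: 0.0
```

Run:
```python
from m import *
o=r.get_obs();print(o['clock'],o['position'].round(3))
t=r.read_camera('top'); w=r.read_camera('scene')
cv2.imwrite('pics/a10.png',cv2.resize(np.vstack([w['frame'],t['frame']])[:,:,::-1],None,fx=.62,fy=.62))
```

```text
25.6 [ 0.616 -0.042  0.249]
```

View pics/a10.png

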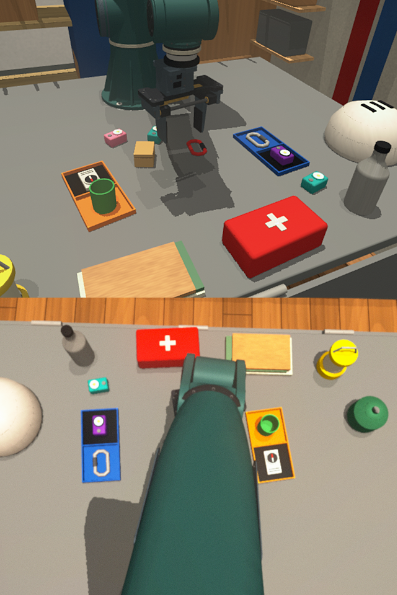

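The two views show both kits complete: headlamp (99,424) and carabiner (101,463) in the blue tray, cup (268,427) and compass (272,462) in the orange. The red carabiner and the box are where they were.

```bash
python3 -c "
from workcell import r
print(r.hand_in())"
```

```text
the job is handed in; nothing more can be done
None
```

Both kits are made up in the order asked and the job is handed in at about 26 s: headlamp (padded) and steel carabiner (bare) in the blue tray, compass (padded) and cup (bare) in the orange tray, with the red carabiner and bamboo box left in place.

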